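# Switch on the yellow rack lamp

## Robot

A 7-joint arm with a two-finger parallel gripper is mounted at the origin on the work surface. World frame = base frame: x ahead of the robot, y to its left, z up, the work surface at z = 0. Lengths are in m, angles in rad, forces in N, time in s.
With the tool pointing down it reaches from about 0.35 to 0.9 m from the base axis. Payload 19.9 kg.
Tool frame: the origin (TCP) lies midway between the tips of the shut fingers; the grasp point (between the pads) lies 19 mm behind it; z points along the fingers, y is the direction in which the jaws open and shut (so a half turn about z gives the same grasp; the last joint's range is limited). The gripper opens to 85 mm and grips with 20 to 120 N. Pads are 22 mm wide; open, the fingers measure 114 mm over their backs; the gripper's body (76 mm by 85 mm) begins 54 mm behind the grasp point. The pads swing forward as they close: fully open they stand 13 mm farther back than shut.
Start: joints at [-1.363, 0.417, -0.01, 1.614, 0.005, 1.111, -0.053], TCP at [0.154, 0.606, 0.231] pointing down, gripper open.
Joint ranges: [-2.81, 2.81], [-0.39, 2.02], [-1.27, 1.25], [0.06, 2.57], [-1.19, 4.33], [0.19, 2], [-2.82, 2.82]. Speed limits (rad/s): [1.89, 1.89, 2.39, 2.39, 3.01, 3.01, 3.01].

## Interface

Orientations are given as [roll, pitch, yaw] about the fixed x, y, z axes, in that order (R = Rz(yaw) Ry(pitch) Rx(roll)).
In Python, from workcell import env gives the robot as it stands. The module is installed in compiled form; this text tells all that it offers.
- The arm moves only by the shell command python3 -m handwheel 'ROWS'. ROWS is JSON, a list of rows, each an object of numbers: "tx", "ty", "tz": the shift along the tool's x, y, z in units of 40 mm (1.0 is 40 mm); "roll": the turn about the tool's z in units of 5 degrees (1.0 is 5 degrees); "hand": the opening, from 0 (shut) to 1 (fully open). In form: [{"tx": .., "ty": .., "tz": .., "roll": .., "hand": ..}, ...]. A call has 1 to 12 rows; each row is the pose to reach, as a shift and turn from the pose commanded when the call began, along the tool's axes at that moment; what a row does not reach only later rows make up. A row lasts 1/12 s, in which the tool goes at most 41.7 mm and 7.16 degrees, less where a joint would pass 70% of its speed; a pose out of reach is approached as far as the arm can. A call with a gripper value outside its range is refused whole. The fingers move at their own pace and stop on an object; the grip force is fixed at half the most. Time passes only in rows, so rows that repeat a pose let the fingers close. It gives the time, the measured TCP pose, the force and the opening at its end, in the units of the state.
- env.read_state(): the state, without advancing time (a new reading comes with each control period).
- env.capture(name): name is "scene" or "top" or "wrist"; returns a dict with "frame" (384x512x3 uint8, red, green, blue), "range_z" (384x512 float32, m along the optical axis (not along the pixel's ray), 0 where there is no reading), "vfov" (degrees; the focal length in pixels is half the picture's height over the tangent of half this angle, whatever the lens; pixels are square), "cx", "cy" (the principal point, pixels), "k1" (the pictures are not rectified: a ray, as slopes to the right and down, at radius r is drawn at 1 + k1 r^2 times it, then the intrinsics apply), "R" (3x3) and "t" (3): a world point X has camera coordinates R X + t; the wrist camera has in their place "tool_from_camera" (4x4, takes a point from camera to tool coordinates, whose origin is the TCP and whose axes are the flange's). Camera axes: x right, y down, z forward; pixel columns grow to the right and rows downward; lengths in m; the calibration is good to about 2 mm. A picture is of the moment at which its call begins: read the wrist's pose just before it.
- env.close_job(): hands the job in, once; it reports no verdict.
Trained networks look in the newest picture that a camera, given by its name, has taken for a name from the list of things; names that differ only in an ending like _2 or _b are one class to them, and where a whole thing is asked for, a point or a joint stands for the part that bears it (a point fixed in the world has none). Each returns a list of dicts, best first, with "confidence" (0 to 1); they miss things now and then, are a little off and sometimes report something else, mostly with a low value. They report only what shows in the picture. A call takes as long as a camera call. They do not tell look-alikes from the thing itself.
- env.outline_of(camera, query): "mask" (384x512 bool, what is visible of it) and "box" ([left, top, right, bottom] in pixels, round what is visible of it).
The state is a dict: "t": time; "joint_positions": joint angles; "dq": joint speeds; "joint_torque": joint torques, N m; "tcp_pos": TCP position; "eef_rot": TCP orientation; "wrist_force": force on the tool from outside, world axes, zero at the start; "torque": the same for the moment, N m; "gripper_width": opening from 0.0 (shut) to 1.0 (fully open).
Only numpy, scipy, OpenCV 4.12 (cv2) and the standard library are available. Lean on these libraries where they do the work, as an engineer would, in place of code of your own. Each camera call takes 0.05 s, during which the arm holds its last target. There are 200 camera calls.

## Task

It is dim between the bread racks. Switch on the yellow lamp on the packing bench: put a fingertip into its recessed slot and slide the white switch all the way to the green-dot end. Leave the blue lamp switched off.

Things in the scene. Friction and masses are not known exactly. Their poses are not given: they have to be found in the camera images.
- yellow_switch (a point): White slide switch in the yellow lamp: middle of its top face, flush with the lamp's top, 46 mm above the bench; the point moves with it. x: along the slot to the green dot (on), z up. Switch 16 mm long (x), 38 wide (y). Slot 96 long, 42 wide, 12 mm deep, hard floor. When off, the slot is free from 8 to 57 mm behind this point (-x): shut fingertips fit there and push its end face to +x.
- yellow_slide (a joint): Position of the yellow lamp's switch along its slot, m: 0 = off (red-dot side), 0.030 = on, at its stop by the green dot. Starts between 0 and 0.004. About 2 N slides it; it stays where it is left.
- blue_switch (a point): The same point and axes on the blue lamp, not to be switched. Both lamps: body 150 x 84 x 46 mm high, white light bar at the on end, on a dark steel plate 200 x 104 mm screwed to the bench, so they do not move; yellow may be left or right of blue. Nothing tall stands close to them.
- blue_slide (a joint): Position of the blue lamp's switch, m, as for yellow_slide. Starts off, between 0 and 0.004, and must stay off.
There are look-alikes about, which are no part of the job. There is more than one size of the part that bears blue_switch; the job needs the smaller.

How it is judged:
At the end, for the whole second after the job is handed in: The yellow lamp's switch is on: within 10 mm of its stop at the green-dot end (joint above 0.020 of 0.030). The blue lamp's switch is still off (joint below 0.012) (value of joint yellow_slide above 0.02 m and value of joint blue_slide below 0.012 m); the robot touches nothing.
It fails at once if the blue lamp's switch is slid towards on (joint above 0.012) (value of joint blue_slide above 0.012 m).
It also fails if it takes over 29 s, if anything falls off the work surface, if the arm or the gripper's body presses on something with over 40 N, if the wrist force passes 120 N, or if a joint passes its speed limit or range.

## Working session

There is one attempt and no reset: what is moved stays moved. The work goes in short steps, Python scripts to look and compute and a shell command to move; the robot and the scene stay as the last step left them, time stands still between calls to the robot, and variables do not carry over. Pictures are saved under pics/ and viewed, about 8 in all and at most 12, crops included, and the job is handed in when it is done.

```bash
mkdir -p pics; cat > h.py <<'E'
import numpy as np, cv2, pickle
from workcell import env
def cap(n):
    s=env.read_state(); c=env.capture(n); c['state']=s; return c
def K(c):
    f=192/np.tan(np.radians(c['vfov'])/2); return f
def world(c,uv,z=None):
    """pixel -> world by depth, or by intersecting plane z"""
    f=K(c); d=np.array([(uv[0]-c['cx'])/f,(uv[1]-c['cy'])/f]); u=d.copy()
    for _ in range(20): u=d/(1+c['k1']*(u@u))
    ray=np.array([u[0],u[1],1.])
    if 'R' in c: R,t=c['R'],c['t']; Rw=R.T; o=-R.T@t
    else:
        from scipy.spatial.transform import Rotation as Ro
        T=np.array(c['tool_from_camera']); s=c['state']
        Rt=Ro.from_euler('xyz',s['eef_rot']).as_matrix()
        Rw=Rt@T[:3,:3]; o=Rt@T[:3,3]+np.array(s['tcp_pos'])
    r=Rw@ray
    if z is None: return o+r*c['range_z'][int(round(uv[1])),int(round(uv[0]))]
    return o+r*(z-o[2])/r[2]
E
python3 - <<'E'
from h import *
s=env.read_state(); print(s['t'],s['tcp_pos'],s['eef_rot'],s['gripper_width'])
ims=[]
for n in ['top','scene']:
    c=cap(n); pickle.dump(c,open(n+'.pkl','wb')); im=c['frame'][:,:,::-1].copy()
    cv2.imwrite(f'pics/{n}0.png',im)
    for q in ['yellow_switch','blue_switch']:
        for o in env.outline_of(n,q):
            m=o['mask']; v,u=np.nonzero(m)
            print(n,q,round(o['confidence'],2),o['box'],u.mean().round(1),v.mean().round(1),m.sum(),world(c,(u.mean(),v.mean())).round(3))
E
```

```text
0.0 [0.15443245 0.60526562 0.23064007] [-3.14037075e+00  1.27721947e-04  2.89180861e+00] 0.9996838004198579
top yellow_switch 0.43 [177.5, 131.3, 193.7, 142.8] 184.4 137.1 140 [0.544 0.158 0.046]
top blue_switch 0.69 [329.4, 104.1, 345.8, 116.2] 336.5 109.4 143 [ 0.605 -0.154  0.05 ]
scene yellow_switch 0.74 [300.5, 261.5, 321.0, 278.5] 311.2 266.2 174 [0.547 0.162 0.045]
scene blue_switch 0.76 [208.2, 110.1, 232.5, 129.3] 218.9 117.7 205 [ 0.315 -0.196  0.062]
```

View pics/top0.png

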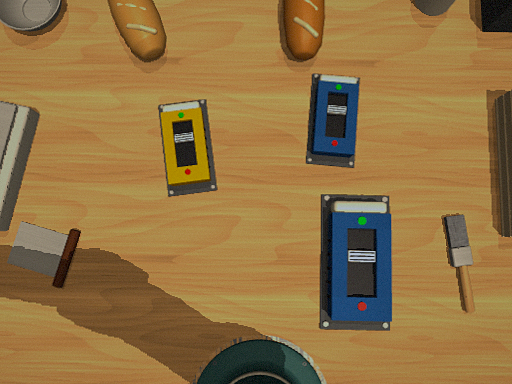

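View pics/scene0.png

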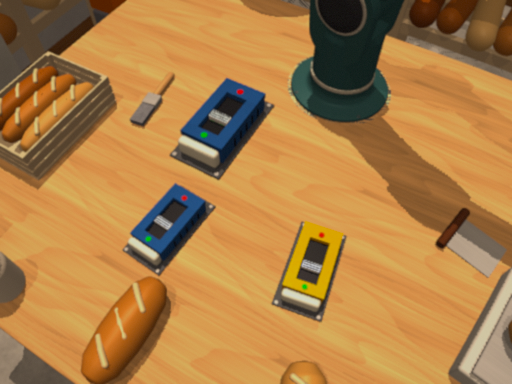

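Top view: yellow lamp at (186,147), with its switch at (184,137), green dot (181,115) and red dot (188,172). It is the only yellow lamp. The candidates for blue are the small one (333,120) and the large one (357,262), and neither is to be touched. I'll measure the axis from the dots and take a close crop.

```bash
python3 - <<'E'
from h import *
from scipy.spatial.transform import Rotation as Ro
for n,(x0,y0,x1,y1) in {'top':(150,90,225,205),'scene':(265,210,355,325)}.items():
    c=pickle.load(open(n+'.pkl','rb')); im=c['frame']; h=cv2.cvtColor(im,cv2.COLOR_RGB2HSV).astype(int)
    win=np.zeros(h.shape[:2],bool); win[y0:y1,x0:x1]=1
    H,S,V=h[...,0],h[...,1],h[...,2]
    P={}
    for k,m in {'g':(H>45)&(H<75)&(S>120)&(V>80),'r':((H<6)|(H>172))&(S>150)&(V>90)}.items():
        v,u=np.nonzero(m&win); P[k]=world(c,(u.mean(),v.mean()),.046); print(n,k,len(u),u.mean().round(1),v.mean().round(1),P[k].round(4))
    a=P['g']-P['r']; print('axis deg',np.degrees(np.arctan2(a[1],a[0])).round(2),'dist',np.linalg.norm(a).round(4),'mid',((P['g']+P['r'])/2).round(4))
    cv2.imwrite(f'pics/{n}_crop.png',cv2.resize(im[y0:y1,x0:x1,::-1],None,fx=4,fy=4,interpolation=cv2.INTER_CUBIC))
    for uv in ([(187,158),(184,137)] if n=='top' else [(316,247),(311,266)]): print(uv,world(c,uv).round(4), world(c,uv,.046).round(4))
E
```

```text
top g 21 180.6 114.8 [0.5907 0.1672 0.046 ]
top r 19 187.2 171.4 [0.4731 0.1503 0.046 ]
axis deg 8.14 dist 0.1188 mid [0.5319 0.1587 0.046 ]
(187, 158) [0.5027 0.1532 0.0341] [0.5006 0.1515 0.046 ]
(184, 137) [0.544  0.1588 0.0464] [0.5441 0.1589 0.046 ]
scene g 15 304.1 286.5 [0.5926 0.1677 0.046 ]
scene r 8 321.1 234.9 [0.4752 0.1504 0.046 ]
axis deg 8.37 dist 0.1187 mid [0.5339 0.159  0.046 ]
(316, 247) [0.4992 0.1515 0.0334] [0.5053 0.1526 0.046 ]
(311, 266) [0.5473 0.1612 0.0448] [0.5478 0.1613 0.046 ]
```

View pics/top_crop.png

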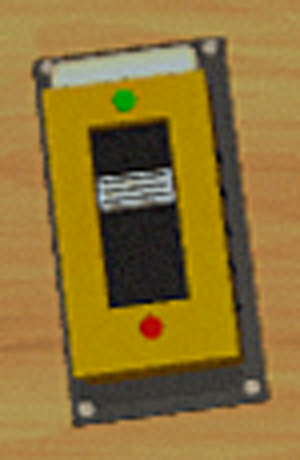

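The crop confirms it: green dot at the far end, switch on the red side of it, free slot between the switch and the red dot, and the plate and light bar as described. Switch is at about (0.545, 0.160, 0.046) with its axis at 8.2°. The insertion point is (0.512, 0.156). I'll move above it with the jaws' y along the slot, a turn of +13.5 units, fingers shut.

```bash
python3 -m handwheel '[{"tx":-11.44,"ty":-8.67,"tz":1.5,"roll":13.5,"hand":0},{"tx":-11.44,"ty":-8.67,"tz":1.5,"roll":13.5,"hand":0},{"tx":-11.44,"ty":-8.67,"tz":1.5,"roll":13.5,"hand":0},{"tx":-11.44,"ty":-8.67,"tz":1.5,"roll":13.5,"hand":0},{"tx":-11.44,"ty":-8.67,"tz":1.5,"roll":13.5,"hand":0},{"tx":-11.44,"ty":-8.67,"tz":1.5,"roll":13.5,"hand":0},{"tx":-11.44,"ty":-8.67,"tz":1.5,"roll":13.5,"hand":0},{"tx":-11.44,"ty":-8.67,"tz":1.5,"roll":13.5,"hand":0},{"tx":-11.44,"ty":-8.67,"tz":1.5,"roll":13.5,"hand":0},{"tx":-11.44,"ty":-8.67,"tz":1.5,"roll":13.5,"hand":0},{"tx":-11.44,"ty":-8.67,"tz":1.5,"roll":13.5,"hand":0},{"tx":-11.44,"ty":-8.67,"tz":1.5,"roll":13.5,"hand":0}]'
cat >> h.py <<'E'
def togo(x,y,z,yawdeg):
    from scipy.spatial.transform import Rotation as Ro
    s=env.read_state(); R=Ro.from_euler('xyz',s['eef_rot']).as_matrix()
    d=R.T@(np.array([x,y,z])-s['tcp_pos'])/.04
    dy=(yawdeg-np.degrees(s['eef_rot'][2])+180)%360-180
    print('t',round(s['t'],2),'pos',np.round(s['tcp_pos'],4),'rpy',np.degrees(s['eef_rot']).round(2),'units',d.round(3),'roll',round(-dy/5,3),'F',np.round(s['wrist_force'],1),'w',round(s['gripper_width'],3))
E
python3 -c "
from h import *
togo(.512,.156,.13,98.2)"
```

```text
t: 1.3
tcp_pos: [0.4652, 0.2149, 0.1794]
eef_rot: [3.141, -0.0, 1.714]
wrist_force: [1.4, 1.1, -1.1]
gripper_width: -0.001
t 1.3 pos [0.4652 0.2149 0.1794] rpy [ 1.7997e+02 -1.0000e-02  9.8190e+01] units [-1.625  0.948  1.235] roll -0.002 F [ 1.4  1.1 -1.1] w -0.001
```

```bash
python3 -m handwheel '[{"tx":-1.62,"ty":0.95,"tz":1.2,"hand":0},{"tx":-1.62,"ty":0.95,"tz":1.2,"hand":0},{"tx":-1.62,"ty":0.95,"tz":1.2,"hand":0},{"tx":-1.62,"ty":0.95,"tz":1.2,"hand":0},{"tx":-1.62,"ty":0.95,"tz":1.2,"hand":0}]'
python3 - <<'E'
from h import *
togo(.512,.156,.038,98.2)
c=cap('wrist'); pickle.dump(c,open('w.pkl','wb')); im=c['frame'][:,:,::-1].copy()
for o in env.outline_of('wrist','yellow_switch'):
    v,u=np.nonzero(o['mask']); print(round(o['confidence'],2),o['box'],world(c,(u.mean(),v.mean()),.046).round(4),world(c,(u.mean(),v.mean())).round(4))
cv2.imwrite('pics/w1.png',im)
togo(.512,.156,.038,98.2)
E
```

```text
t 1.3 pos [0.4652 0.2149 0.1794] rpy [ 1.7997e+02 -1.0000e-02  9.8190e+01] units [-1.626  0.947  3.535] roll -0.002 F [ 1.4  1.1 -1.1] w -0.001
0.88 [310.0, 225.5, 329.1, 255.1] [0.5444 0.1619 0.046 ] [0.5444 0.162  0.0461]
t 1.4 pos [0.4675 0.2107 0.1791] rpy [1.7995e+02 1.2000e-01 9.7720e+01] units [-1.498  0.917  3.532] roll -0.096 F [-0.7  1.3  0.2] w 0.0$[0]: bad value
```

View pics/w1.png

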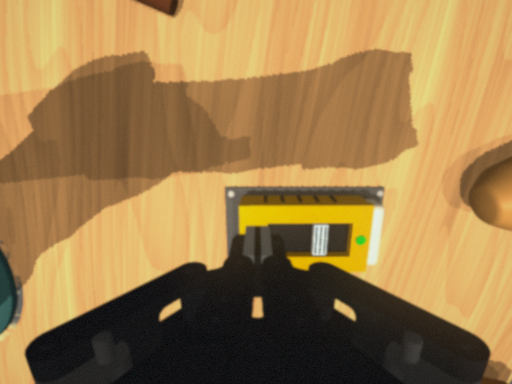

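The wrist view shows the yellow lamp with its switch at (320,240), the green dot to the right and the fingers over the lamp's red end. It puts the switch at (0.544, 0.162), which agrees with the other cameras. The call was refused because the roll key was missing, so I'll retry.

```bash
python3 -m handwheel '[{"tx":-1.5,"ty":0.92,"tz":2.2,"roll":0,"hand":0},{"tx":-1.5,"ty":0.92,"tz":2.2,"roll":0,"hand":0},{"tx":-1.5,"ty":0.92,"tz":2.2,"roll":0,"hand":0},{"tx":-1.5,"ty":0.92,"tz":2.2,"roll":0,"hand":0},{"tx":-1.5,"ty":0.92,"tz":2.2,"roll":0,"hand":0},{"tx":-1.5,"ty":0.92,"tz":2.2,"roll":0,"hand":0},{"tx":-1.5,"ty":0.92,"tz":2.2,"roll":0,"hand":0}]'
python3 - <<'E'
from h import *
c=cap('wrist'); c=cap('wrist'); im=c['frame'][:,:,::-1].copy()
for o in env.outline_of('wrist','yellow_switch'):
    v,u=np.nonzero(o['mask']); print(round(o['confidence'],2),o['box'],world(c,(u.mean(),v.mean()),.046).round(4),world(c,(u.mean(),v.mean())).round(4))
cv2.imwrite('pics/w2.png',im)
togo(.512,.1565,.038,98.2)
E
```

```text
t: 1.98
tcp_pos: [0.5094, 0.1635, 0.0923]
eef_rot: [3.14, -0.001, 1.715]
wrist_force: [-0.5, -0.0, 0.4]
gripper_width: 0.001
0.6 [290.1, 194.7, 319.4, 244.3] [0.5456 0.1625 0.046 ] [0.5454 0.1628 0.0469]
t 2.13 pos [0.5093 0.1633 0.0922] rpy [ 1.7993e+02 -4.0000e-02  9.8260e+01] units [-0.179  0.04   1.354] roll 0.011 F [ 0.1 -0.5 -0.3] w 0.0
```

View pics/w2.png

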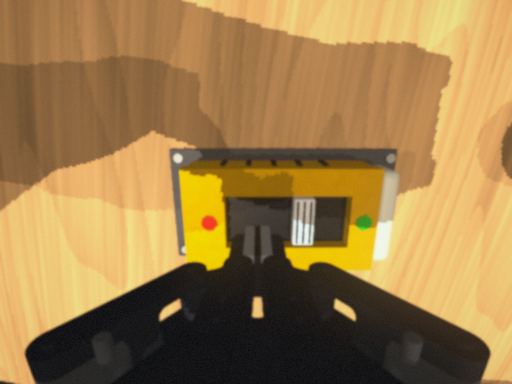

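The wrist view shows the shut fingertips above the free slot, with the switch at (304,222), the red dot at (209,223) and the green dot at (364,222). I'll correct 6 mm sideways, then descend.

```bash
python3 -m handwheel '[{"tx":-0.16,"ty":0.05,"tz":0,"roll":0,"hand":0},{"tx":-0.16,"ty":0.05,"tz":0.4,"roll":0,"hand":0},{"tx":-0.16,"ty":0.05,"tz":0.7,"roll":0,"hand":0},{"tx":-0.16,"ty":0.05,"tz":0.95,"roll":0,"hand":0},{"tx":-0.16,"ty":0.05,"tz":1.1,"roll":0,"hand":0},{"tx":-0.16,"ty":0.05,"tz":1.2,"roll":0,"hand":0},{"tx":-0.16,"ty":0.05,"tz":1.28,"roll":0,"hand":0},{"tx":-0.16,"ty":0.05,"tz":1.33,"roll":0,"hand":0},{"tx":-0.16,"ty":0.05,"tz":1.33,"roll":0,"hand":0},{"tx":-0.16,"ty":0.05,"tz":1.33,"roll":0,"hand":0}]'
python3 - <<'E'
from h import *
c=cap('wrist'); im=c['frame'][:,:,::-1].copy()
cv2.imwrite('pics/w3.png',im)
togo(.545,.162,.038,98.2)
E
```

```text
t: 2.97
tcp_pos: [0.5123, 0.1564, 0.0384]
eef_rot: [3.141, 0.0, 1.714]
wrist_force: [0.8, 0.6, 1.2]
gripper_width: 0.001
t 3.02 pos [0.5124 0.1564 0.0384] rpy [179.97  -0.    98.19] units [0.022 0.828 0.011] roll -0.002 F [-0.5  0.2  0.6] w 0.002
```

View pics/w3.png

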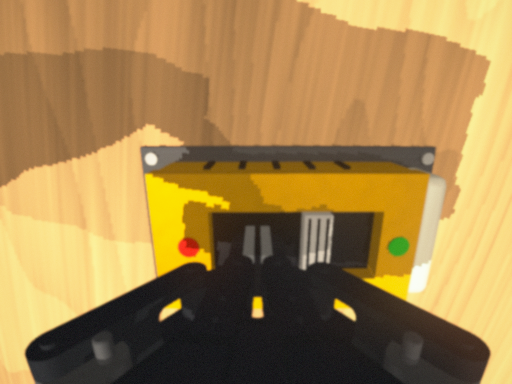

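The fingertips are in the slot at (257,245) with no contact force. Pushing along +tool y.

```bash
python3 -m handwheel '[{"tx":0,"ty":0.15,"tz":0,"roll":0,"hand":0},{"tx":0,"ty":0.3,"tz":0,"roll":0,"hand":0},{"tx":0,"ty":0.4,"tz":0,"roll":0,"hand":0},{"tx":0,"ty":0.5,"tz":0,"roll":0,"hand":0},{"tx":0,"ty":0.6,"tz":0,"roll":0,"hand":0},{"tx":0,"ty":0.7,"tz":0,"roll":0,"hand":0},{"tx":0,"ty":0.8,"tz":0,"roll":0,"hand":0},{"tx":0,"ty":0.88,"tz":0,"roll":0,"hand":0},{"tx":0,"ty":0.95,"tz":0,"roll":0,"hand":0},{"tx":0,"ty":0.95,"tz":0,"roll":0,"hand":0}]'
python3 - <<'E'
from h import *
c=cap('wrist'); im=c['frame'][:,:,::-1].copy()
for o in env.outline_of('wrist','yellow_switch'):
    v,u=np.nonzero(o['mask']); print(round(o['confidence'],2),o['box'],world(c,(u.mean(),v.mean()),.046).round(4))
cv2.imwrite('pics/w4.png',im)
togo(.56,.164,.038,98.2)
E
```

```text
t: 3.85
tcp_pos: [0.5503, 0.1618, 0.0381]
eef_rot: [3.141, 0.0, 1.714]
wrist_force: [-0.7, -0.7, 0.5]
gripper_width: 0.0
0.81 [279.9, 213.4, 311.8, 267.1] [0.5708 0.1704 0.046 ]
t 3.95 pos [0.5498 0.1616 0.038 ] rpy [1.800e+02 2.000e-02 9.818e+01] units [ 0.024  0.261 -0.   ] roll -0.004 F [ 0.4  0.8 -0.1] w -0.003
```

View pics/w4.png

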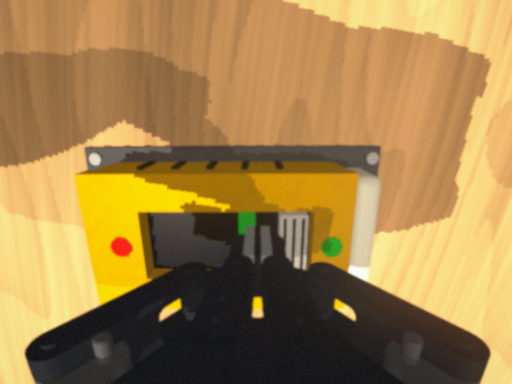

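The switch is now at (295,240), about 26 mm along, with a green floor patch showing behind it and almost at the slot end. I'll ease it on to the stop.

```bash
python3 -m handwheel '[{"tx":0,"ty":0.03,"tz":0,"roll":0,"hand":0},{"tx":0,"ty":0.06,"tz":0,"roll":0,"hand":0},{"tx":0,"ty":0.08,"tz":0,"roll":0,"hand":0},{"tx":0,"ty":0.1,"tz":0,"roll":0,"hand":0},{"tx":0,"ty":0.1,"tz":0,"roll":0,"hand":0}]'
```

```text
t: 4.37
tcp_pos: [0.5525, 0.162, 0.0377]
eef_rot: [-3.139, 0.0, 1.714]
wrist_force: [-8.4, -1.5, 4.2]
gripper_width: 0.001
```

The force rose to 8 N, so the switch is at its stop. I'll back off 6 mm, lift clear and check.

```bash
python3 -m handwheel '[{"tx":0,"ty":-0.1,"tz":0,"roll":0,"hand":0},{"tx":0,"ty":-0.2,"tz":0,"roll":0,"hand":0},{"tx":0,"ty":-0.25,"tz":0,"roll":0,"hand":0},{"tx":0,"ty":-0.25,"tz":-0.4,"roll":0,"hand":0},{"tx":0,"ty":-0.25,"tz":-1,"roll":0,"hand":0},{"tx":0,"ty":-0.25,"tz":-1.8,"roll":0,"hand":0},{"tx":0,"ty":-0.25,"tz":-2.6,"roll":0,"hand":0},{"tx":0,"ty":-0.25,"tz":-3,"roll":0,"hand":0},{"tx":0,"ty":-0.25,"tz":-3,"roll":0,"hand":0},{"tx":0,"ty":-0.25,"tz":-3,"roll":0,"hand":0}]'
python3 - <<'E'
from h import *
c=cap('wrist'); im=c['frame'][:,:,::-1].copy()
for o in env.outline_of('wrist','yellow_switch'):
    v,u=np.nonzero(o['mask']); print(round(o['confidence'],2),o['box'],world(c,(u.mean(),v.mean()),.046).round(4))
s=cap('scene')
for o in env.outline_of('scene','blue_switch'): print('blue',o['box'])
cv2.imwrite('pics/end.png',np.hstack([cv2.resize(im[130:330,150:450],(400,267)),cv2.resize(s['frame'][60:327,100:400,::-1],(400,267))]))
togo(.56,.164,.038,98.2)
E
```

```text
t: 5.2
tcp_pos: [0.5442, 0.1612, 0.159]
eef_rot: [3.14, -0.001, 1.714]
wrist_force: [-0.3, -0.7, -1.2]
gripper_width: -0.001
0.56 [276.2, 170.9, 295.9, 205.7] [0.5722 0.1655 0.046 ]
blue [156.3, 217.5, 170.7, 230.0]
blue [208.8, 110.2, 230.7, 129.0]
t 5.4 pos [0.5433 0.1608 0.1572] rpy [-1.7992e+02  3.0000e-02  9.8190e+01] units [0.022 0.428 2.979] roll -0.003 F [-0.2  0.1 -0.4] w -0.001
```

View pics/end.png

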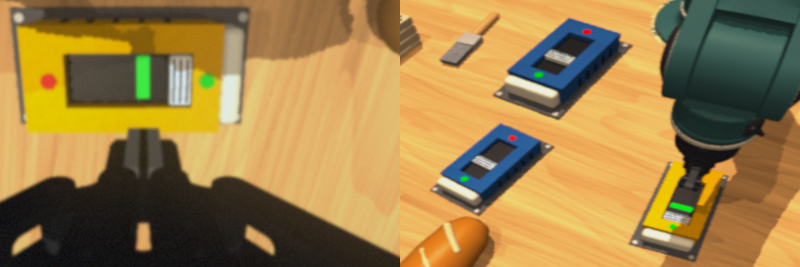

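The left half shows the yellow switch hard against the green-dot end, with the green patch exposed. The right half shows the blue switches where they were. The arm is clear, so I'm handing in.

```bash
python3 -c "
from workcell import env
print(env.close_job()); "
```

```text
the job is handed in; nothing more can be done
None
```

The yellow lamp's switch is on. I put the shut fingertips into the slot on the red-dot side and slid the switch to its stop, then backed off, lifted about 110 mm clear of the lamp and handed in at about 5.4 s.

**Yellow switch:** the wrist force rose to about 8 N at the stop. The last wrist picture shows the switch against the green-dot end with the green patch uncovered. Its measured position moved about 27 mm, from (0.545, 0.162) to (0.572, 0.166), against the 0.020 m needed.

**Blue lamp:** I never went near it. The last scene picture shows its switch still at the off position.

**Clear of contact:** the wrist force was about 0 N when I handed in.

**Checks that disagreed:**
- The cameras differed by 2–4 mm on the yellow switch's position, which fitted within the slot's clearance.
- In the first scene picture the network took the larger blue lamp for the blue switch. That had no effect, because neither blue lamp was approached.
- One move was refused because I left out the roll value. Nothing moved, and I sent it again.

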